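# Nip up the hold-down nut of a lever citrus press

## Task

The post of the citrus press has worked loose on its foot: with the larger ring of the wrench, turn the nut behind the post clockwise (seen from above) until it comes up solid and nip it up firmly, without overtightening it. The ribs leave only a short swing, so lift the wrench off and set it back for each stroke, and do not force it against the ribs. Leave the fruit and the jar alone, and finish by laying the wrench gently down flat on the worktop, well clear of the nut.

Things in the scene. Friction and masses are not known exactly. Their poses are not given: they have to be found in the camera images.
- press: Lever citrus press, grey casting, fixed. Origin on the worktop under the axis of its hold-down nut; x from the nut to the press's post (roughly away from the robot), z up. Foot plate 164 mm wide, 18 mm thick, from 55 mm on the robot's side of the axis to 245 mm beyond it. The post, 50 mm wide, begins 52 mm beyond the axis and is 0.39 m tall; the rest of the press is beyond it.
- pocket_mouth (a point): Point on the foot plate 34 mm on the robot's side of the nut's axis, mid-way between the ends of the two upright ribs that flank the nut (inner faces 42 mm left and right of the axis; 60 mm above the worktop here, 118 mm at the post). Axes as press. On the nut, the wrench can swing about 44 degrees to either side of the press's -x direction (handle towards the robot) before it meets a rib.
- nut_top (a point): Centre of the upper face of the steel nut, 43 mm above the worktop, z up. Hexagon 32 mm across flats, 37 mm across corners, upper corners bevelled; a 19 mm stud stands 7.5 mm out of it. A corner lies along this point's own x axis, which turns with the nut: the larger ring fits when the wrench's x axis equals it modulo 60 degrees.
- nut_seat (a point): Centre of the nut's round flange (46 mm wide), on which the ring comes to rest, 16 mm below nut_top; same axes. The nut is oiled; it takes about 0.4 N m while it turns, and stays where it is left.
- press_nut (a joint): Turn of the nut, rad; grows clockwise seen from above (tightening). Starts between -2.5 and -1.6; at 0 it comes up solid on a stop. Firm means about 0.7 to 2 N m at the stop, best 1.2 (a push of 12 N across the middle of the handle, 100 mm from the nut), held for half a second; over 2.2 N m is overtightened.
- wrench_grip (a point): Middle of the wrench's straight handle, half-way up it, 36 mm above the underside of the rings; where to grasp. Bar 12 mm wide, 10 mm high, straight for 50 mm each way. x points along the wrench to its larger ring, z up.
- wrench_ring (a point): Centre of the larger ring on its underside, 100 mm from wrench_grip along x and 36 mm below it; same axes. Six-sided hole 33.2 mm across flats (0.6 mm clearance a side, about 4 degrees of play), a corner of it along x, bevelled at the underside; ring 51 mm outside, 15 mm high.
- wrench: Steel offset ring wrench, loose, 0.3 kg, 245 mm long, lying on both rings with its handle raised like a bridge. Origin mid-way between the rings on their underside; x to the larger ring, z up. The smaller ring (hole 24.5 mm across flats, 39 mm outside, 100 mm from the origin towards -x) does not fit the nut.
- lemon_a: A lemon, 72x57x58 mm, on the chopping board (240x340x22 mm) to the right of the press; origin under its middle. Bystander.
- lemon_b: A slightly smaller lemon, 67x54x54 mm, on the same board; origin under its middle. Bystander.
- lime: A lime, 57x46x45 mm, on the same board; origin under its middle. Bystander.
- honey: Honey jar with a screw lid, 60 mm wide, 85 mm tall, standing to the left of the press; origin at its underside. Bystander.
There are look-alikes about, which are no part of the job. What is shaped like the wrench but yellow is not meant.

How it is judged:
By the outcome, as a careful person would: the job done as asked, in the order asked, and still so for the second after the job is handed in, with the robot touching nothing.
It also fails if it takes over 72 s, if anything falls off the work surface, if the arm or the gripper's body presses on something with over 40 N, if the wrist force passes 120 N, or if a joint passes its speed limit or range.

## Robot

A 7-joint arm with a two-finger parallel gripper is mounted at the origin on a cart in front of the work surface, level with it; the furniture and walls round the work are solid. World frame = base frame: x ahead of the robot, y to its left, z up, the work surface at z = 0. Lengths are in mm, angles in rad, forces in N, time in s.
With the tool pointing down it reaches from about 400 to 875 mm from the base axis. Payload 4.4 kg.
Tool frame: the origin (TCP) lies on the centre line of the jaws, within the pads' length; the fingertips stand 25 mm ahead of it and the grasp point (between the pads) lies 6 mm ahead of it; x points along the fingers, y is the direction in which the jaws open and shut, and the axes are right-handed (so a half turn about x gives the same grasp; the last joint's range is limited). The gripper opens to 85 mm and grips with 20 to 120 N. Pads are 22 mm wide; open, the fingers measure 114 mm over their backs; the gripper's body (76 mm by 85 mm) begins 54 mm behind the grasp point. The pads swing forward as they close: fully open they stand 13 mm farther back than shut.
Start: joints at [-1.196, 0.628, 0.038, 1.517, -0.027, 0.996, -0.02], TCP at [277.311, 587.891, 256.313] pointing down, gripper open.
Joint ranges: [-3.06, 3.06], [-0.37, 2.12], [-1.25, 1.32], [0.18, 2.47], [-1.1, 4.24], [0.23, 1.98], [-2.94, 2.94]. Speed limits (rad/s): [2.57, 2.57, 3.14, 3.14, 3.14, 3.14, 3.14].

## Interface

Orientations are given as [roll, pitch, yaw] about the fixed x, y, z axes, in that order (R = Rz(yaw) Ry(pitch) Rx(roll)).
In Python, from cell import * gives the robot as it stands. The module is installed in compiled form; this text tells all that it offers.
- The arm moves only by the tool jog_arm, never from a script. Its argument "series" is a list of rows, each a list of 3 entries, a list of its own where there are three numbers: the turn, a rotation vector about the tool's x, y, z in degrees, then the shift along the tool's x, y, z in mm, then the gripper's target within -1 to 1 (shut at 1, half-way at 0, fully open at -1). In form: [[[rx, ry, rz], [dx, dy, dz], hand], ...]. A call has 1 to 8 rows; each row shifts and turns the commanded pose from where the row before left it, along the tool's axes as they then stand; what a row does not reach is not made up. A row lasts 1/8 s, in which the tool goes at most 62.5 mm and 10.7 degrees, less where a joint would pass 70% of its speed; a pose out of reach is approached as far as the arm can. A call is refused whole if a number of a shift passes 62.5 or a number of a turn 10.7, either way. A call with a gripper value outside its range is refused whole. The fingers move at their own pace and stop on an object; the grip force is fixed at half the most. Time passes only in rows, so rows that do not move let the fingers close. It gives the time, the measured TCP pose, the force and the opening at its end, in the units of the state.
- read_state(): the state, without advancing time (a new reading comes with each control period).
- get_image(name): name is "scene" or "top" or "wrist"; returns a dict with "img" (480x640x3 uint8, red, green, blue), "range_z" (480x640 float32, mm along the optical axis (not along the pixel's ray), 0 where there is no reading), "fovy" (degrees; the focal length in pixels is half the picture's height over the tangent of half this angle, whatever the lens; pixels are square), "cx", "cy" (the principal point, pixels), "cam_to_world" (4x4, takes a point from camera to world coordinates). Camera axes: x right, y up, looking along -z (the intrinsics and any distortion apply to the point x, -y, -z); pixel columns grow to the right and rows downward; lengths in mm; the calibration is good to about 2 mm. A picture is of the moment at which its call begins.
- finish_job(): hands the job in, once; it reports no verdict.
The state is a dict: "clock": time; "qpos": joint angles; "qd": joint speeds; "tau": joint torques, N m; "eef_pos": TCP position; "tool_rot": TCP orientation; "force": force on the tool from outside, world axes, zero at the start; "torque": the same for the moment, N m; "width": finger opening in mm.
Only numpy, scipy, OpenCV 4.12 (cv2) and the standard library are available. Lean on these libraries where they do the work, as an engineer would, in place of code of your own. Each camera call takes 0.05 s, during which the arm holds its last target. There are 200 camera calls.

## Working session

There is one attempt and no reset: what is moved stays moved. The work goes in short steps, Python scripts to look and compute and a tool call to move; the robot and the scene stay as the last step left them, time stands still between calls to the robot, and variables do not carry over. Pictures are saved under pics/ and viewed, about 8 in all and at most 12, crops included, and the job is handed in when it is done.

Besides the shell and the picture viewer there is one more tool, called after "Call:" by a JSON object that holds its "api" and its "payload". jog_arm: Moves the arm, as the interface text tells. Its arguments: {"type":"object","properties":{"series":{"type":"array"}},"required":["series"]}

```bash
mkdir -p pics
cat > h.py <<'E'
from cell import *
import numpy as np, cv2
from scipy.spatial.transform import Rotation as R
def cloud(d):
    h,w=d["range_z"].shape; f=h/2/np.tan(np.radians(d["fovy"])/2)
    v,u=np.mgrid[:h,:w]; z=d["range_z"]
    P=np.stack([(u-d["cx"])*z/f,-(v-d["cy"])*z/f,-z,np.ones_like(z)],-1)
    T=np.array(d["cam_to_world"]); W=(P@T.T)[...,:3]; W[z==0]=np.nan
    return W
def save(n,im): cv2.imwrite("pics/"+n+".png",im[...,::-1])
E
python3 - <<'E'
from h import *
s=read_state();print(s)
for n in("top","scene"):
    d=get_image(n);print(n,{k:d[k] for k in d if k not in("img","range_z")});save(n+"0",d["img"]);np.savez("/tmp/%s0.npz"%n,img=d["img"],W=cloud(d))
E
```

```text
{'clock': 0.0, 'qpos': array([-1.19578816,  0.62932056,  0.0384275 ,  1.51835984, -0.02702583,
        0.99628644, -0.01999985]), 'qd': array([-0.0022437 , -0.00078795, -0.00013355, -0.00162121,  0.00021028,
        0.00099961,  0.00015327]), 'tau': array([ 2.30335982e-04, -5.63396788e+01,  1.22639302e+00, -1.93442470e+01,
        1.10144739e-02,  1.05545222e-02, -3.92044967e-06]), 'eef_pos': array([277.05258466, 587.37035503, 255.40794532]), 'tool_rot': array([-1.57466928,  1.56893925, -2.01547947]), 'force': array([ 0.03903162, -0.74574152,  0.510203  ]), 'torque': array([-0.00051999,  0.04839776, -0.03599988]), 'width': 84.9443045043997}
top {'fovy': 53.693170901341176, 'cx': 315.5465474803858, 'cy': 225.0485031698371, 'cam_to_world': array([[-1.22738091e-02,  9.96892067e-01, -7.78174756e-02,
         4.70261783e+02],
       [-9.99832018e-01, -1.11760305e-02,  1.45269569e-02,
        -2.20882392e+01],
       [ 1.36121176e-02,  7.79827047e-02,  9.96861780e-01,
         1.29589029e+03],
       [ 0.00000000e+00,  0.00000000e+00,  0.00000000e+00,
         1.00000000e+00]])}
scene {'fovy': 45.02326415648897, 'cx': 327.07345677922353, 'cy': 256.1780286865199, 'cam_to_world': array([[ 8.95963948e-01,  2.15686012e-01, -3.88237231e-01,
        -4.23165461e+00],
       [-4.43556767e-01,  3.90283126e-01, -8.06806344e-01,
        -1.26735671e+03],
       [-2.24944024e-02,  8.95074648e-01,  4.45348600e-01,
         7.57749571e+02],
       [ 0.00000000e+00,  0.00000000e+00,  0.00000000e+00,
         1.00000000e+00]])}
```

View pics/top0.png

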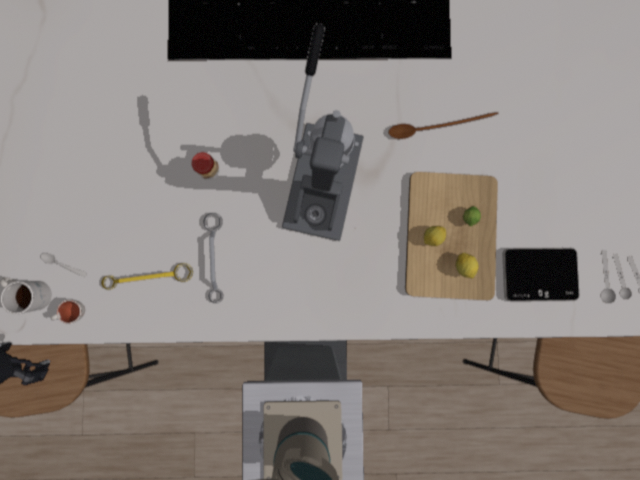

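View pics/scene0.png

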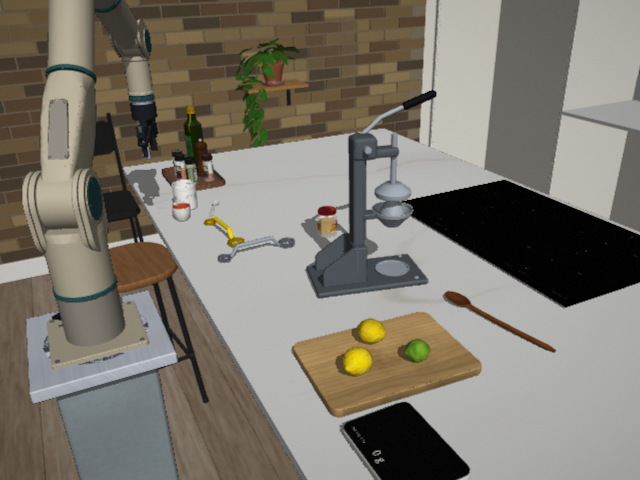

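Candidates: steel wrench at top (210,222)-(214,295), yellow look-alike at (108,282)-(181,272), spoons at (62,264) and (610,280). By the description I choose the steel one, whose larger ring is at (210,222). I'll check it in a close crop and measure.

Run:
```python
from h import *
z=np.load("/tmp/top0.npz");img,W=z["img"],z["W"]
a=cv2.resize(img[205:305,185:240],None,fx=5.5,fy=5.5,interpolation=3)
b=cv2.resize(img[165:245,275:355],None,fx=5.5,fy=5.5,interpolation=3)
o=np.zeros((560,760,3),np.uint8);o[:550,:a.shape[1]]=a[:,:];o[:440,310:750]=b;save("crop0",o)
sub=W[200:310,190:235].reshape(-1,3)
print("table z",np.nanmedian(sub[:,2]))
t=np.nanmedian(sub[:,2])
for lo,hi in((8,22),(25,50)):
    p=sub[(sub[:,2]-t>lo)&(sub[:,2]-t<hi)]
    print(lo,len(p),p.mean(0),p.min(0),p.max(0))
p=sub[(sub[:,2]-t>8)];c=p.mean(0);u=np.linalg.svd((p-c)[:,:2])[2][0] if len(p)<3000 else 0
print(c,u); q=(p-c)[:,:2]@u;print(q.min(),q.max())
n=np.array([-u[1],u[0]])
for end,rad in((q.min(),0),(q.max(),0)):
    e=p[abs(q-end)<45]
    print("end",end,(cv2.minEnclosingCircle(e[(abs((e[:,2]-t)-14)<8)][:,:2].astype(np.float32))))
# press foot
s=W[110:250,270:370].reshape(-1,3); m=(abs(s[:,2]-t-18)<6); pf=s[m][:,:2].astype(np.float32)
print("foot",cv2.minAreaRect(pf))
s=W[200:228,300:332]; 
for r in range(203,226,2): print(r,np.round(s[r-200,::2,2]-t).astype(int))
print(W[213,316])
```

```text
table z -0.22108532003858272
8 61 [482.97471291 235.65182791  13.59523929] [348.30947225 180.5482785    7.85838093] [633.78739837 264.85260953  21.7359809 ]
25 241 [479.74456983 234.09283936  38.81120668] [412.95605174 225.33412476  24.88258848] [551.10861602 243.13623028  49.65594626]
[481.48111086 234.43429703  33.413419  ] [-0.99842427 -0.05611583]
-151.32914024134618 132.53297896452202
end -151.32914024134618 ((599.573486328125, 222.35409545898438), 43.463111877441406)
end 132.53297896452202 ((370.1143798828125, 222.8082733154297), 29.098142623901367)
foot ((690.00390625, -61.580909729003906), (163.70648193359375, 299.4710388183594), 76.38628387451172)
203 [97 19 14 20 21 16 21 19 17 23 11 20 16 21 17 16]
205 [91 15 17 23 12 17 19 25 22 16 18 16 15 18 18 19]
207 [63 22 19 18 23 22 24 25 20 27 24 20 17 20 19 23]
209 [38 13 17 22 22 28 44 42 44 43 25 25 22 19 15 16]
211 [20 21 21 18 27 39 51 53 50 41 41 24 21 18 16 17]
213 [22 16 19 25 26 42 48 45 55 46 40 29 21 18 14 17]
215 [16 21 19 22 31 41 51 49 48 45 41 29 23 20 21 20]
217 [18 19 18 20 28 42 50 44 45 42 44 26 27 15 22 15]
219 [                  15                   17                   17
                   21                   27                   26
                   41                   40                   39
                   37                   26                   25
                   20                   19 -9223372036854775808
                   39]
221 [18 19 20 19 20 30 27 29 30 31 24 27 28 18 18 77]
223 [17 17 20 12 22 17 22 18 24 22 27 24 17 18 23 75]
225 [14 17 20 14 16 22 19 23 20 21 14 16 17 16 21 74]
[598.95309362 -41.76198596  54.52335692]<stdin>:22: RuntimeWarning: invalid value encountered in cast
```

View pics/crop0.png

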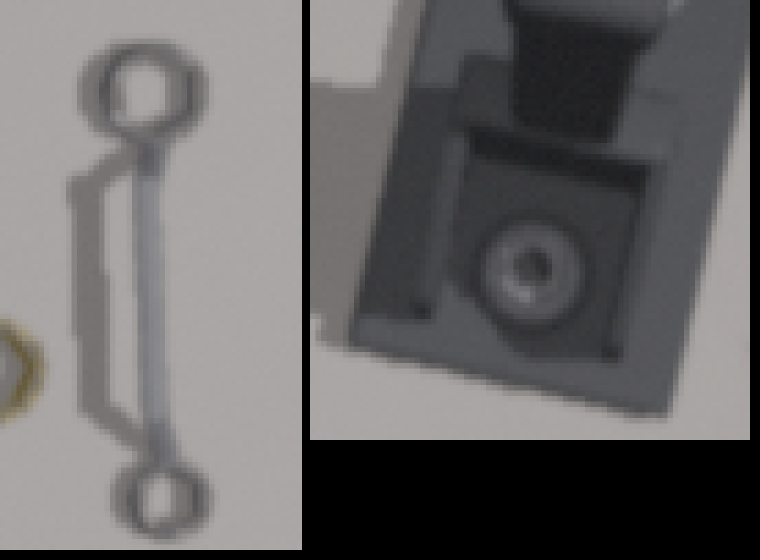

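```bash
cat >> h.py <<'E'
NUT=np.array([597.9,-39.6]); PY=-13.6
def wyaw(Rm): # yaw of tool +-z (wrench axis), deg, wrapped to (-90,90]
    a=np.degrees(np.arctan2(Rm[1,2],Rm[0,2])); return a
def st(p=True):
    s=read_state(); Rm=R.from_euler("xyz",s["tool_rot"]).as_matrix()
    if p: print("t %.2f"%s["clock"],"pos",s["eef_pos"].round(1),"zyaw %.1f"%wyaw(Rm),"xax",Rm[:,0].round(3),"F",s["force"].round(1),"T",s["torque"].round(2),"w %.1f"%s["width"],"q",s["qpos"].round(2))
    return s,Rm
def plan(pos,zyaw,n=None):
    """pos: target TCP mm, zyaw: target yaw of tool z deg, tool down"""
    s,Rm=st(); c,sn=np.cos(np.radians(zyaw)),np.sin(np.radians(zyaw))
    G=np.array([[0,0,-1.],[c,sn,0],[0,0,0]]).T
    z=np.array([c,sn,0]);x=np.array([0,0,-1.]);G=np.stack([x,np.cross(z,x),z],1)
    dr=np.degrees(R.from_matrix(Rm.T@G).as_rotvec()); d=np.array(pos)-s["eef_pos"]
    print("turn",dr.round(2),"shift now-frame",(Rm.T@d).round(1),"shift target-frame",(G.T@d).round(1))
def px2w(d,u,v,z):
    f=240/np.tan(np.radians(d["fovy"])/2);T=np.array(d["cam_to_world"])
    r=T[:3,:3]@np.array([(u-d["cx"])/f,-(v-d["cy"])/f,-1]);o=T[:3,3];return o+r*(z-o[2])/r[2]
E
python3 - <<'E'
from h import *
s,Rm=st();print(Rm.round(3))
d=get_image("top")
L=px2w(d,211,221.7,15);S=px2w(d,214.5,296,15);print(L,S,np.degrees(np.arctan2(*(L-S)[1::-1])),(L+S)/2,np.linalg.norm(L-S))
print("nut",px2w(d,275+(533-310)/5.5,165+267/5.5,50))
plan([482,234,170],3); plan([482,234,170],-177)
E
```

```text
t 0.10 pos [277.1 587.4 255.5] zyaw -25.3 xax [-0.001 -0.002 -1.   ] F [-0.  -0.4 -0.8] T [-0.04 -0.02 -0.02] w 85.5 q [-1.2   0.63  0.04  1.52 -0.03  1.   -0.02]
[[-0.001  0.427  0.904]
 [-0.002  0.904 -0.427]
 [-1.    -0.002  0.   ]]
[582.49845883 241.75750508  15.        ] [383.21138955 231.46744467  15.        ] 2.955805976473749 [482.85492419 236.61247488  15.        ] 199.5525527911344
nut [597.98743181 -40.61535054  50.        ]
t 0.15 pos [277.1 587.5 255.6] zyaw -25.3 xax [-0.001 -0.001 -1.   ] F [-0.2  0.3  0.1] T [ 0.01  0.   -0.05] w 85.3 q [-1.2   0.63  0.04  1.52 -0.03  1.   -0.02]
turn [-2.825e+01 -2.000e-02  8.000e-02] shift now-frame [  85.9 -232.2  336.1] shift target-frame [  85.6 -363.7  186.1]
t 0.15 pos [277.1 587.5 255.6] zyaw -25.3 xax [-0.001 -0.001 -1.   ] F [-0.2  0.3  0.1] T [ 0.01  0.   -0.05] w 85.3 q [-1.2   0.63  0.04  1.52 -0.03  1.   -0.02]
turn [1.5175e+02 1.1000e-01 3.0000e-02] shift now-frame [  85.9 -232.2  336.1] shift target-frame [  85.6  363.7 -186.1]
```

Call:
{"api": "jog_arm", "payload": {"series": [[[0,0,0],[6,-29,42],-1],[[0,0,0],[8,-29,42],-1],[[0,0,0],[8,-29,42],-1],[[0,0,0],[8,-29,42],-1],[[0,0,0],[8,-29,42],-1],[[0,0,0],[8,-29,42],-1],[[0,0,0],[8,-29,42],-1],[[0,0,0],[8,-29,42],-1]]}}

```text
clock: 1.15
eef_pos: [482.8, 233.3, 194.0]
tool_rot: [1.981, 1.571, 1.54]
force: [0.1, 0.2, 0.6]
width: 85.5
```

Call:
{"api": "jog_arm", "payload": {"series": [[[-9.4,0,0],[0,0,0],-0.3],[[-9.4,0,0],[0,0,0],-0.3],[[-9.4,0,0],[0,0,0],-0.3],[[0,0,0],[0,0,0],-0.3]]}}

```text
clock: 1.65
eef_pos: [482.1, 234.5, 194.1]
tool_rot: [2.741, 1.57, 2.791]
force: [0.2, 0.4, 0.2]
width: 54.9
```

Run:
```python
from h import *
plan([482,235.5,42],3)
d=get_image("wrist");save("w1",d["img"]);np.savez("/tmp/w1.npz",**{k:d[k] for k in d})
print(np.array(d["cam_to_world"]).round(2),d["fovy"])
```

```text
t 1.65 pos [482.1 234.5 194.1] zyaw 2.8 xax [-0.001  0.    -1.   ] F [0.2 0.4 0.2] T [-0.05 -0.03 -0.04] w 54.9 q [-0.42  0.55 -0.12  1.9   0.1   0.7   1.02]
turn [-0.17 -0.03 -0.01] shift now-frame [152.1   1.   -0. ] shift target-frame [ 1.521e+02  1.000e+00 -1.000e-01]
[[-5.0000e-02 -9.6000e-01 -2.8000e-01  4.1218e+02]
 [ 1.0000e+00 -5.0000e-02 -1.0000e-02  2.3233e+02]
 [-0.0000e+00 -2.8000e-01  9.6000e-01  3.1136e+02]
 [ 0.0000e+00  0.0000e+00  0.0000e+00  1.0000e+00]] 61.7117087784353
```

View pics/w1.png

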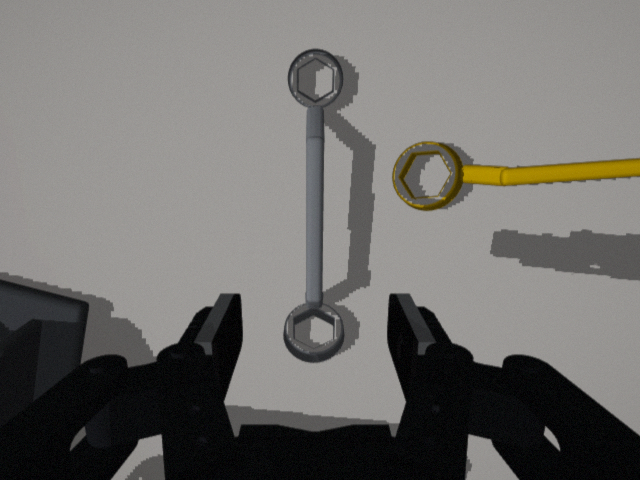

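The wrist view shows the steel wrench alone between the jaws. The larger ring is at (314,332), about 50 mm across by scale, the smaller at (316,79), and the yellow one is off to the right at (428,175). Next I refine the pose and descend.

Run:
```python
from h import *
d=dict(np.load("/tmp/w1.npz"))
L=px2w(d,314,331,15);S=px2w(d,316,79,15);print(L,S,(L+S)/2,np.degrees(np.arctan2(*(L-S)[1::-1])),np.linalg.norm(L-S))
for v in(150,200,250,290):
    print(px2w(d,314.7,v,41))
```

```text
[578.01659544 240.12556164  15.        ] [384.28917513 231.93168841  15.        ] [481.15288528 236.02862503  15.        ] 2.4219323174847345 193.9006264539678
[430.42663141 233.32906798  41.        ]
[463.78349933 234.99377352  41.        ]
[499.5734949  236.77990655  41.        ]
[530.14161765 238.30543716  41.        ]
```

Call:
{"api": "jog_arm", "payload": {"series": [[[0,0,0],[40,0,0],-0.3],[[0,0,0],[40,0,0],-0.3],[[0,0,0],[32,0,0],-0.3],[[0,0,0],[0,0,0],-0.3]]}}

```text
clock: 2.2
eef_pos: [480.6, 233.9, 80.4]
tool_rot: [-2.607, 1.566, -2.558]
force: [-0.1, -0.7, 0.2]
width: 55.4
```

Call:
{"api": "jog_arm", "payload": {"series": [[[0,0,0],[20,2,1.5],-0.3],[[0,0,0],[18.5,0,0],-0.3],[[0,0,0],[0,0,0],-0.3],[[0,0,0],[0,0,0],1],[[0,0,0],[0,0,0],1],[[0,0,0],[0,0,0],1],[[0,0,0],[0,0,0],1],[[0,0,0],[0,0,0],1]]}}

```text
clock: 3.2
eef_pos: [484.2, 236.8, 44.9]
tool_rot: [0.299, 1.569, 0.35]
force: [-1.1, -0.4, 6.4]
width: 10.8
```

Run:
```python
from h import *
st(); plan([500,-15,190],-13.6)
```

```text
t 3.20 pos [484.2 236.8  44.9] zyaw 2.9 xax [ 0.001  0.    -1.   ] F [-1.1 -0.4  6.4] T [-0.16  0.13 -0.1 ] w 10.8 q [-0.46  0.8  -0.07  1.97  0.15  0.37  0.97]
t 3.20 pos [484.2 236.8  44.9] zyaw 2.9 xax [ 0.001  0.    -1.   ] F [-1.1 -0.4  6.4] T [-0.16  0.13 -0.1 ] w 10.8 q [-0.46  0.8  -0.07  1.97  0.15  0.37  0.97]
turn [16.49  0.07 -0.03] shift now-frame [-145.2 -252.2    3.3] shift target-frame [-145.1 -241.    74.6]
```

Call:
{"api": "jog_arm", "payload": {"series": [[[0,0,0],[-30,0,0],1],[[0,0,0],[-50,0,0],1],[[0,0,0],[-40,-20,3],1],[[0,0,0],[-25,-45,3],1],[[0,0,0],[0,-50,3],1],[[0,0,0],[0,-51,3],1],[[0,0,0],[0,-50,3],1],[[8.2,0,0],[0,0,0],1]]}}

```text
clock: 4.2
eef_pos: [509.2, 15.3, 188.5]
tool_rot: [-1.922, 1.568, -2.027]
force: [-0.7, 1.1, -3.9]
width: 10.8
```

Call:
{"api": "jog_arm", "payload": {"series": [[[8.2,0,0],[0,0,0],1],[[0,0,0],[0,0,0],1],[[0,0,0],[0,0,0],1]]}}

```text
clock: 4.58
eef_pos: [509.3, 22.1, 188.7]
tool_rot: [-2.99, 1.57, 3.061]
force: [0.2, 0.3, -2.7]
width: 10.9
```

Run:
```python
from h import *
st()
d=get_image("wrist");save("w2",cv2.resize(d["img"],(800,600),interpolation=3));np.savez("/tmp/w2.npz",**{k:d[k] for k in d})
print(np.array(d["cam_to_world"]).round(2))
```

```text
t 4.58 pos [509.3  22.1 188.7] zyaw -13.3 xax [-0.001  0.    -1.   ] F [ 0.2  0.3 -2.7] T [0.04 0.06 0.04] w 10.9 q [-0.05  0.53 -0.07  1.97  0.06  0.64  1.18]
[[ 2.3000e-01 -9.3000e-01 -2.7000e-01  4.4120e+02]
 [ 9.7000e-01  2.2000e-01  6.0000e-02  3.9860e+01]
 [-0.0000e+00 -2.8000e-01  9.6000e-01  3.0593e+02]
 [ 0.0000e+00  0.0000e+00  0.0000e+00  1.0000e+00]]
```

View pics/w2.png

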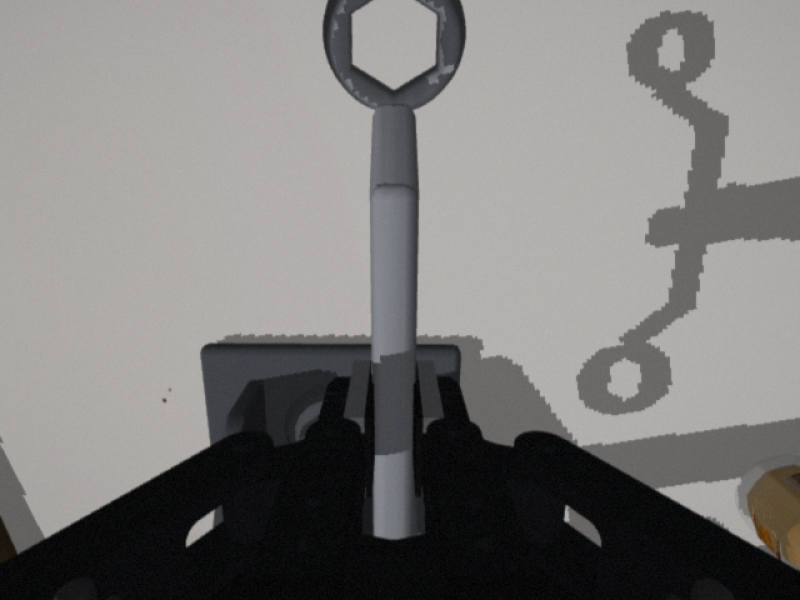

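The view shows the held wrench (image top faces the robot), the larger ring is hidden by the fingers, and the nut is partly hidden at (310,415). I'll step sideways to see it.

Call:
{"api": "jog_arm", "payload": {"series": [[[0,0,0],[0,35,8],1],[[0,0,0],[0,35,7],1],[[0,0,0],[0,0,0],1],[[0,0,0],[0,0,0],1]]}}

```text
clock: 5.12
eef_pos: [539.9, 86.0, 188.5]
tool_rot: [-2.362, 1.569, -2.596]
force: [-1.2, 0.4, -2.3]
width: 10.9
```

Run:
```python
from h import *
st()
d=get_image("wrist");np.savez("/tmp/w3.npz",**{k:d[k] for k in d})
o=d["img"][240:400,40:290].copy();o=cv2.convertScaleAbs(o,alpha=1.8,beta=15)
save("w3",cv2.resize(o,(800,512),interpolation=3))
print(np.array(d["cam_to_world"]).round(2))
```

```text
t 5.12 pos [539.9  86.  188.5] zyaw -13.4 xax [-0.001 -0.001 -1.   ] F [-1.2  0.4 -2.3] T [-0.05  0.05  0.04] w 10.9 q [-0.17  0.57 -0.06  1.88  0.05  0.7   1.08]
[[ 2.3000e-01 -9.3000e-01 -2.7000e-01  4.7189e+02]
 [ 9.7000e-01  2.2000e-01  7.0000e-02  1.0394e+02]
 [-0.0000e+00 -2.8000e-01  9.6000e-01  3.0576e+02]
 [ 0.0000e+00  0.0000e+00  0.0000e+00  1.0000e+00]]
```

View pics/w3.png

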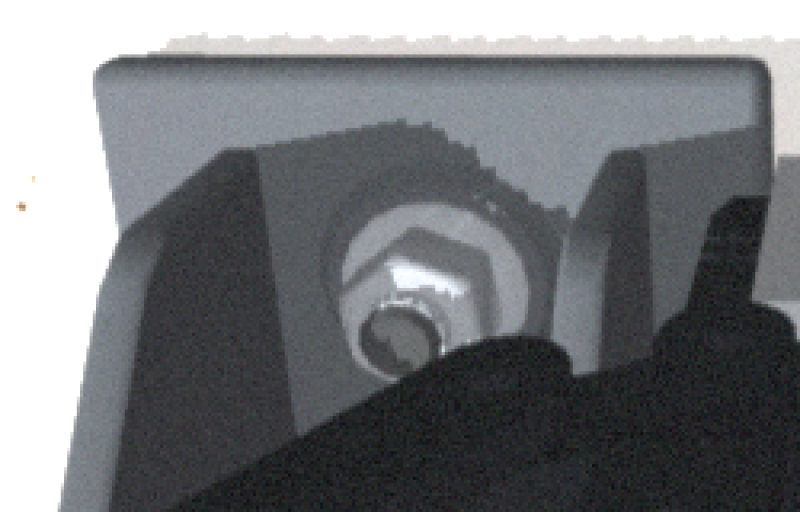

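The nut's flange shows clearly, with corners at crop (413,230), (490,265) and (341,291), and stud top about (400,340). Turning these into angles.

Run:
```python
from h import *
d=dict(np.load("/tmp/w3.npz"))
f=lambda x,y,z:px2w(d,40+x/3.2,240+y/3.2,z)[:2]
fl=np.array([f(*p,27) for p in((430,203),(380,216),(343,270),(490,226),(520,260),(528,290))])
from scipy.optimize import least_squares
r=least_squares(lambda c:np.hypot(*(fl-c).T)-23,NUT);print("flange centre",r.x,r.fun.round(1))
c=r.x
for zz in(27,30,35):
  for p in((413,230),(490,265),(341,291)):
    w=f(*p,zz);print(zz,p,w.round(1),"rad %.1f"%np.hypot(*(w-c)),"ang %.1f"%(np.degrees(np.arctan2(*(w-c)[::-1]))%60))
print("stud",f(400,340,50.5))
a=f(100,58,18);b=f(765,58,18);print("foot edge",a,b,np.degrees(np.arctan2(*(b-a)[::-1]))-90,np.linalg.norm(a-b), "mid",(a+b)/2, "nut", (a+b)/2+55*np.array([np.cos(np.radians(-13.5)),np.sin(np.radians(-13.5))]))
# wrench ring vs tool from earlier: small ring centre in w2
d=dict(np.load("/tmp/w2.npz"));
for z in (155,160,165):print("small ring (top face)",px2w(d,395/1.25,44/1.25,z), "handle", px2w(d,394/1.25,250/1.25,z+26))
```

```text
flange centre [598.8811979  -37.13404569] [ 0.4 -0.1 -0.6 -0.2 -0.1 -0.4]
27 (413, 230) [582.1 -36.9] rad 16.8 ang 59.3
27 (490, 265) [595.2 -21.9] rad 15.6 ang 43.6
27 (341, 291) [593.5 -59.3] rad 22.8 ang 16.5
30 (413, 230) [580.9 -35.4] rad 18.0 ang 54.6
30 (490, 265) [593.9 -20.6] rad 17.3 ang 46.8
30 (341, 291) [592.2 -57.5] rad 21.4 ang 11.9
35 (413, 230) [579.  -32.9] rad 20.4 ang 48.0
35 (490, 265) [591.7 -18.3] rad 20.1 ang 51.0
35 (341, 291) [590.1 -54.6] rad 19.6 ang 3.2
stud [597.95962439 -36.85706332]
foot edge [526.04118882 -98.89468398] [562.3907195   54.35711356] -13.343310804634243 157.5036565617178 mid [544.21595416 -22.26878521] nut [597.69629978 -35.10828022]
small ring (top face) [413.91236104  46.7104512  155.        ] handle [464.49037459  34.50332382 181.        ]
small ring (top face) [414.81621049  46.48335988 160.        ] handle [463.55803635  34.71753924 186.        ]
small ring (top face) [415.72005994  46.25626855 165.        ] handle [462.62569811  34.93175466 191.        ]
```

```bash
cat >> h.py <<'E'
def w2px(d,P):
    f=240/np.tan(np.radians(d["fovy"])/2);T=np.linalg.inv(np.array(d["cam_to_world"]))
    q=(np.c_[P,np.ones(len(P))]@T.T)[:,:3];return np.c_[d["cx"]-q[:,0]/q[:,2]*f,d["cy"]+q[:,1]/q[:,2]*f]
def hexov(d,x0,y0,x1,y1,k,c,yaws,extra=True):
    tiles=[]
    for yw in yaws:
        o=cv2.resize(cv2.convertScaleAbs(d["img"][y0:y1,x0:x1],alpha=1.8,beta=15),None,fx=k,fy=k,interpolation=3)
        def dr(r,z,n,a,col):
            t=np.radians(a)+np.arange(n)*2*np.pi/n
            p=w2px(d,np.c_[c[0]+r*np.cos(t),c[1]+r*np.sin(t),np.full(n,z)]);p=((p-[x0,y0]+.5)*k).round().astype(np.int32)
            cv2.polylines(o,[p],True,col,1);return p
        if yw is not None:
            a=dr(18.5,27,6,yw,(255,0,0));b=dr(18.5,40,6,yw,(0,255,0));dr(23,27,40,0,(255,255,0));dr(9.5,50.5,40,0,(0,255,255))
            cv2.putText(o,str(yw),(5,20),0,.6,(255,255,255),1)
        tiles.append(o)
    return np.vstack([np.hstack(tiles[:2]),np.hstack(tiles[2:])])
E
python3 - <<'E'
from h import *
d=dict(np.load("/tmp/w3.npz"))
save("ov",hexov(d,135,296,205,348,5.6,(598.7,-37.1),[None,46,51,56]))
E
```

```text
(no output)
```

View pics/ov.png

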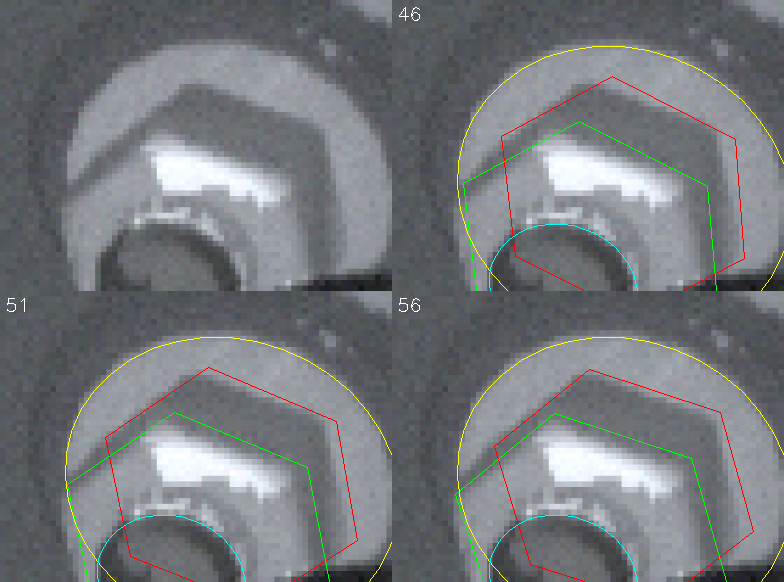

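The overlays fit best at about 54°, so the ring should go on at wrench yaw −6°. Combining the cameras puts the nut axis at (598.1,−39.1).

Run:
```python
from h import *
plan([498.5,-28.7,150],-6)
```

```text
t 5.17 pos [539.9  85.4 188.6] zyaw -13.5 xax [-0.001 -0.001 -1.   ] F [-0.7  0.2 -3. ] T [-0.05  0.03  0.01] w 10.3 q [-0.17  0.57 -0.06  1.88  0.05  0.7   1.08]
turn [-7.47 -0.06  0.07] shift now-frame [  38.7 -120.5  -13.7] shift target-frame [  38.6 -117.8  -29.3]
```

Call:
{"api": "jog_arm", "payload": {"series": [[[0,0,0],[0,-40,-5],1],[[0,0,0],[0,-40,-5],1],[[0,0,0],[0,-40.5,-3.7],1],[[-7.4,0,0],[0,0,0],1],[[0,0,0],[30,0,0],1],[[0,0,0],[30,0,0],1],[[0,0,0],[25,0,0],1],[[0,0,0],[0,0,0],1]]}}

```text
clock: 6.18
eef_pos: [497.4, -28.6, 102.6]
tool_rot: [-2.916, 1.566, -3.023]
force: [-0.5, 0.9, -3.4]
width: 10.9
```

Run:
```python
from h import *
plan([498.5,-28.7,72],-6)
```

```text
t 6.17 pos [497.4 -28.6 102.6] zyaw -6.1 xax [-0.004 -0.001 -1.   ] F [-0.5  0.9 -3.4] T [ 0.02  0.17 -0.01] w 10.9 q [ 0.06  0.66 -0.08  2.06  0.12  0.43  1.34]
turn [-0.12 -0.24  0.06] shift now-frame [30.6  0.1  1.2] shift target-frame [30.6  0.   1.1]
```

Call:
{"api": "jog_arm", "payload": {"series": [[[0,0,0],[10,0,1.1],1],[[0,0,0],[4,0,0],1],[[0,0,0],[3,0,0],1],[[0,0,0],[3,0,0],1],[[0,0,0],[0,0,0],1]]}}

```text
clock: 6.8
eef_pos: [500.3, -27.9, 83.8]
tool_rot: [-1.392, 1.571, -1.498]
force: [0.2, -0.4, -2.1]
width: 10.7
```

Run:
```python
from h import *
plan([498.5,-28.7,72],-6)
d=get_image("wrist");np.savez("/tmp/w4.npz",**{k:d[k] for k in d})
```

```text
t 6.80 pos [500.3 -27.9  83.8] zyaw -6.1 xax [ 0. -0. -1.] F [ 0.2 -0.4 -2.1] T [-0.19  0.03 -0.08] w 10.7 q [ 0.05  0.7  -0.07  2.06  0.13  0.38  1.34]
turn [-0.07  0.    0.01] shift now-frame [11.8 -1.  -1.7] shift target-frame [11.8 -1.  -1.7]
```

Call:
{"api": "jog_arm", "payload": {"series": [[[0,0,0],[3,0,0],1],[[0,0,0],[3,0,0],1],[[0,0,0],[0,0,0],1]]}}

```text
clock: 7.22
eef_pos: [500.3, -27.9, 77.6]
tool_rot: [-1.665, 1.571, -1.771]
force: [0.5, -1.8, -3.0]
width: 10.5
```

Run:
```python
from h import *
plan([498.5,-28.7,72],-6)
```

```text
t 7.22 pos [500.3 -27.9  77.6] zyaw -6.1 xax [-0. -0. -1.] F [ 0.5 -1.8 -3. ] T [-0.35 -0.1  -0.18] w 10.5 q [ 0.05  0.71 -0.07  2.07  0.13  0.37  1.33]
turn [-0.08 -0.    0.01] shift now-frame [ 5.6 -1.  -1.7] shift target-frame [ 5.6 -1.  -1.7]
```

Call:
{"api": "jog_arm", "payload": {"series": [[[0,0,0],[3,0,0],1],[[0,0,0],[2,0,0],1],[[0,0,0],[0,0,0],1]]}}

```text
clock: 7.6
eef_pos: [500.3, -27.8, 72.6]
tool_rot: [-1.36, 1.571, -1.466]
force: [0.9, -1.7, -2.9]
width: 10.3
```

Run:
```python
from h import *
plan([498.5,-28.7,72],-6)
```

```text
t 7.60 pos [500.3 -27.8  72.6] zyaw -6.1 xax [ 0. -0. -1.] F [ 0.9 -1.7 -2.9] T [-0.45 -0.07 -0.18] w 10.3 q [ 0.05  0.72 -0.07  2.07  0.13  0.36  1.33]
turn [-0.07  0.    0.01] shift now-frame [ 0.6 -1.  -1.7] shift target-frame [ 0.6 -1.  -1.7]
```

Call:
{"api": "jog_arm", "payload": {"series": [[[6,0,0],[0.5,10.5,0.5],1],[[6,0,0],[0,10.5,0.5],1],[[0,0,0],[0,0,0],1]]}}

```text
clock: 7.98
eef_pos: [505.2, -7.6, 72.3]
tool_rot: [-0.484, 1.569, -0.799]
force: [1.4, -3.5, -3.9]
width: 10.5
```

```bash
cat >> h.py <<'E'
def tq(c=(598.5,-38.5)):
    s,Rm=st(); r=(np.array(c)-s["eef_pos"][:2])/1e3; F=s["force"];
    # tool is pushed by outside; torque on nut cw = -(reaction)
    off=-r; Mz=off[0]*F[1]-off[1]*F[0]+s["torque"][2]
    lat=Rm[:,1]@F; print("reaction moment at nut (ccw+, if T at TCP) %.2f  lateral %.1f N along %.1f N  dist %.1f bearing %.1f"%(Mz,lat,Rm[:,2]@F,np.hypot(*r)*1e3,np.degrees(np.arctan2(r[1],r[0]))))
E
python3 - <<'E'
from h import *
tq()
E
```

```text
t 7.97 pos [505.2  -7.6  72.3] zyaw -18.0 xax [ 0.001 -0.001 -1.   ] F [ 1.4 -3.5 -3.9] T [-0.98 -0.3  -0.3 ] w 10.5 q [-0.03  0.72 -0.02  2.06  0.04  0.36  1.18]
reaction moment at nut (ccw+, if T at TCP) -0.02  lateral -2.9 N along 2.4 N  dist 98.3 bearing -18.3
```

Call:
{"api": "jog_arm", "payload": {"series": [[[6,0,0],[0,10.3,0.5],1],[[6,0,0],[0,10.3,0.5],1],[[6,0,0],[0,10.3,0.5],1],[[6,0,0],[0,10.3,0.5],1],[[6,0,0],[0,10.3,0.5],1],[[5,0,0],[0,8.6,0.4],1],[[0,0,0],[0,0,0],1]]}}

```text
clock: 8.85
eef_pos: [539.6, 39.5, 72.1]
tool_rot: [-0.099, 1.568, -1.025]
force: [0.4, -5.4, -4.1]
width: 10.8
```

Run:
```python
from h import *
tq()
d=get_image("wrist");np.savez("/tmp/w5.npz",**{k:d[k] for k in d});save("w5",d["img"])
```

```text
t 8.85 pos [539.6  39.5  72.1] zyaw -53.0 xax [ 0.001 -0.002 -1.   ] F [ 0.4 -5.4 -4.1] T [-1.18 -0.32 -0.05] w 10.8 q [-0.22  0.76  0.14  1.97 -0.23  0.43  0.74]
reaction moment at nut (ccw+, if T at TCP) 0.25  lateral -3.0 N along 4.5 N  dist 97.7 bearing -53.0
```

View pics/w5.png

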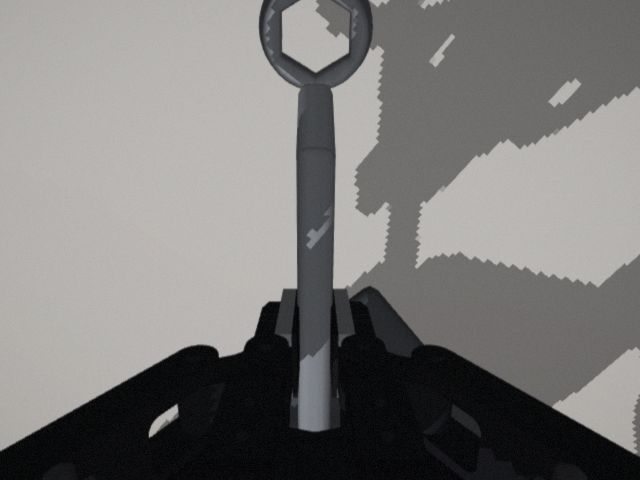

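Call:
{"api": "jog_arm", "payload": {"series": [[[-2,0,0],[0,-3.4,1],1],[[0,0,0],[-12,0,0],1],[[0,0,0],[-12,0,0],1],[[-10,0,0],[0,-17.1,1.5],1],[[-10,0,0],[0,-17.1,1.5],1],[[-10,0,0],[0,-17.1,1.5],1],[[-10,0,0],[0,-17.1,1.5],1],[[-10,0,0],[0,-17.1,1.5],1]]}}

```text
clock: 9.9
eef_pos: [499.5, -35.9, 97.1]
tool_rot: [2.403, 1.57, 2.393]
force: [0.0, 0.1, -2.5]
width: 10.8
```

Call:
{"api": "jog_arm", "payload": {"series": [[[-10,0,0],[0,-17.1,1.5],1],[[0,0,0],[0,0,0],1],[[0,0,0],[0,0,0],1]]}}

```text
clock: 10.28
eef_pos: [501.4, -52.3, 96.7]
tool_rot: [1.27, 1.57, 1.425]
force: [-1.1, 0.3, -3.3]
width: 10.4
```

Run:
```python
from h import *
tq(); y=np.radians(9); plan([598.5-98.5*np.cos(y),-38.5-98.5*np.sin(y),72],9)
```

```text
t 10.28 pos [501.4 -52.3  96.7] zyaw 8.9 xax [ 0.     0.001 -1.   ] F [-1.1  0.3 -3.3] T [-0.01  0.06  0.02] w 10.4 q [ 0.15  0.68 -0.14  2.05  0.22  0.43  1.56]
reaction moment at nut (ccw+, if T at TCP) -0.03  lateral 0.5 N along -1.0 N  dist 98.1 bearing 8.1
t 10.28 pos [501.4 -52.3  96.7] zyaw 8.9 xax [ 0.     0.001 -1.   ] F [-1.1  0.3 -3.3] T [-0.01  0.06  0.02] w 10.4 q [ 0.15  0.68 -0.14  2.05  0.22  0.43  1.56]
turn [-0.14  0.02 -0.05] shift now-frame [24.7 -1.6 -0.4] shift target-frame [24.7 -1.5 -0.4]
```

Call:
{"api": "jog_arm", "payload": {"series": [[[0,0,0],[5,-1.6,0],1],[[0,0,0],[4,0,0],1],[[0,0,0],[3,0,0],1],[[0,0,0],[3,0,0],1],[[0,0,0],[0,0,0],1]]}}

```text
clock: 10.9
eef_pos: [501.4, -55.0, 81.0]
tool_rot: [2.782, 1.57, 2.938]
force: [-0.5, 0.5, -3.4]
width: 10.9
```

Run:
```python
from h import *
tq()
```

```text
t 10.90 pos [501.4 -55.   81. ] zyaw 9.0 xax [-0.001  0.    -1.   ] F [-0.5  0.5 -3.4] T [0.04 0.15 0.03] w 10.9 q [ 0.14  0.71 -0.13  2.06  0.23  0.39  1.56]
reaction moment at nut (ccw+, if T at TCP) -0.03  lateral 0.5 N along -0.4 N  dist 98.5 bearing 9.6
```

Call:
{"api": "jog_arm", "payload": {"series": [[[0,0,0],[5,0,0],1],[[0,0,0],[3.5,0,0],1],[[6.7,0,0],[0,11.5,0.6],1],[[6.7,0,0],[0,11.5,0.6],1],[[6.7,0,0],[0,11.5,0.6],1],[[6.7,0,0],[0,11.5,0.6],1],[[6.7,0,0],[0,11.5,0.6],1],[[6.5,0,0],[0,11.2,0.6],1]]}}

```text
clock: 11.9
eef_pos: [514.1, 10.8, 72.4]
tool_rot: [-1.628, 1.57, -2.173]
force: [1.0, -2.0, -5.6]
width: 10.4
```

Call:
{"api": "jog_arm", "payload": {"series": [[[0,0,0],[0,0,0],1],[[0,0,0],[0,0,0],1]]}}

```text
clock: 12.15
eef_pos: [514.2, 10.9, 72.7]
tool_rot: [0.369, 1.571, -0.171]
force: [0.0, -0.6, -4.2]
width: 10.3
```

Run:
```python
from h import *
tq()
```

```text
t 12.15 pos [514.2  10.9  72.7] zyaw -30.9 xax [ 0. -0. -1.] F [ 0.  -0.6 -4.2] T [0.07 0.09 0.05] w 10.3 q [-0.11  0.73  0.05  2.04 -0.09  0.38  1.04]
reaction moment at nut (ccw+, if T at TCP) 0.09  lateral -0.5 N along 0.3 N  dist 97.7 bearing -30.4
```

Call:
{"api": "jog_arm", "payload": {"series": [[[2,0,0],[0,3.5,0.1],1],[[2,0,0],[0,3.5,0.1],1],[[0,0,0],[0,0,0],1]]}}

```text
clock: 12.52
eef_pos: [518.1, 16.9, 72.8]
tool_rot: [-1.806, 1.571, -2.419]
force: [-1.4, -0.3, -2.9]
width: 10.6
```

Run:
```python
from h import *
tq()
```

```text
t 12.53 pos [518.1  16.9  72.8] zyaw -35.1 xax [-0. -0. -1.] F [-1.4 -0.3 -2.9] T [-0.21  0.17  0.03] w 10.6 q [-0.13  0.73  0.07  2.02 -0.12  0.39  0.99]
reaction moment at nut (ccw+, if T at TCP) 0.14  lateral -1.1 N along -1.0 N  dist 97.6 bearing -34.6
```

Call:
{"api": "jog_arm", "payload": {"series": [[[2,0,0],[0,3.5,0.1],1],[[2,0,0],[0,3.5,0.1],1],[[0,0,0],[0,0,0],1]]}}

```text
clock: 12.9
eef_pos: [522.5, 22.6, 72.7]
tool_rot: [-0.557, 1.571, -1.24]
force: [-1.7, -1.7, -4.0]
width: 10.4
```

Run:
```python
from h import *
tq()
```

```text
t 12.90 pos [522.5  22.6  72.7] zyaw -39.1 xax [ 0. -0. -1.] F [-1.7 -1.7 -4. ] T [-0.3   0.29 -0.06] w 10.4 q [-0.15  0.74  0.09  2.01 -0.15  0.4   0.94]
reaction moment at nut (ccw+, if T at TCP) 0.17  lateral -2.4 N along -0.2 N  dist 97.5 bearing -38.8
```

Call:
{"api": "jog_arm", "payload": {"series": [[[2,0,0],[0,3.5,0.1],1],[[2,0,0],[0,3.5,0.1],1],[[0,0,0],[0,0,0],1]]}}

```text
clock: 13.28
eef_pos: [527.2, 27.9, 72.7]
tool_rot: [1.257, 1.571, 0.504]
force: [-1.2, -2.7, -4.0]
width: 10.6
```

Run:
```python
from h import *
tq()
```

```text
t 13.28 pos [527.2  27.9  72.7] zyaw -43.1 xax [ 0.  0. -1.] F [-1.2 -2.7 -4. ] T [-0.42  0.37 -0.04] w 10.6 q [-0.17  0.74  0.1   2.   -0.18  0.41  0.89]
reaction moment at nut (ccw+, if T at TCP) 0.23  lateral -2.8 N along 1.0 N  dist 97.5 bearing -42.9
```

Call:
{"api": "jog_arm", "payload": {"series": [[[2,0,0],[0,3.5,0.1],1],[[2,0,0],[0,3.5,0.1],1],[[0,0,0],[0,0,0],1]]}}

```text
clock: 13.65
eef_pos: [531.2, 32.0, 72.5]
tool_rot: [-1.849, 1.568, -2.671]
force: [-3.2, -4.5, -3.1]
width: 10.9
```

Run:
```python
from h import *
tq()
```

```text
t 13.65 pos [531.2  32.   72.5] zyaw -47.1 xax [-0.002 -0.001 -1.   ] F [-3.2 -4.5 -3.1] T [-1.    0.76  0.34] w 10.9 q [-0.19  0.75  0.12  1.99 -0.21  0.42  0.83]
reaction moment at nut (ccw+, if T at TCP) 0.87  lateral -5.4 N along 1.1 N  dist 97.5 bearing -46.3
```

Call:
{"api": "jog_arm", "payload": {"series": [[[0.7,0,0],[0,1.2,0],1],[[0,0,0],[0,0,0],1]]}}

```text
clock: 13.9
eef_pos: [531.5, 32.4, 72.5]
tool_rot: [-1.848, 1.567, -2.682]
force: [-4.6, -6.1, -3.9]
width: 10.9
```

Run:
```python
from h import *
tq()
```

```text
t 13.90 pos [531.5  32.4  72.5] zyaw -47.8 xax [-0.003 -0.002 -1.   ] F [-4.6 -6.1 -3.9] T [-1.19  0.91  0.48] w 10.9 q [-0.2   0.75  0.13  1.98 -0.21  0.42  0.83]
reaction moment at nut (ccw+, if T at TCP) 1.21  lateral -7.5 N along 1.4 N  dist 97.5 bearing -46.6
```

Call:
{"api": "jog_arm", "payload": {"series": [[[0,0,0],[0,0,0],1],[[0,0,0],[0,0,0],1],[[0,0,0],[0,0,0],1],[[0,0,0],[0,0,0],1],[[0,0,0],[0,0,0],1],[[0,0,0],[0,0,0],1]]}}

```text
clock: 14.65
eef_pos: [531.5, 32.4, 72.5]
tool_rot: [-1.854, 1.567, -2.687]
force: [-3.5, -5.9, -2.9]
width: 10.3
```

Run:
```python
from h import *
for i in range(4): tq(); d=get_image("scene" if i else "wrist")
```

```text
t 14.65 pos [531.5  32.4  72.5] zyaw -47.8 xax [-0.003 -0.001 -1.   ] F [-3.5 -5.9 -2.9] T [-1.17  0.98  0.54] w 10.3 q [-0.2   0.75  0.13  1.99 -0.21  0.42  0.83]
reaction moment at nut (ccw+, if T at TCP) 1.18  lateral -6.5 N along 2.0 N  dist 97.5 bearing -46.6
t 14.70 pos [531.5  32.3  72.5] zyaw -47.8 xax [-0.003 -0.001 -1.   ] F [-3.3 -5.2 -3.2] T [-1.18  0.93  0.53] w 10.6 q [-0.2   0.75  0.13  1.99 -0.21  0.42  0.83]
reaction moment at nut (ccw+, if T at TCP) 1.11  lateral -5.9 N along 1.6 N  dist 97.5 bearing -46.6
t 14.75 pos [531.6  32.4  72.5] zyaw -47.8 xax [-0.003 -0.001 -1.   ] F [-3.8 -5.8 -2.2] T [-1.18  0.81  0.48] w 10.6 q [-0.2   0.75  0.13  1.98 -0.21  0.42  0.83]
reaction moment at nut (ccw+, if T at TCP) 1.14  lateral -6.7 N along 1.8 N  dist 97.5 bearing -46.6
t 14.80 pos [531.5  32.3  72.5] zyaw -47.8 xax [-0.003 -0.001 -1.   ] F [-3.2 -4.7 -4.1] T [-1.15  0.97  0.54] w 10.6 q [-0.2   0.75  0.13  1.99 -0.21  0.42  0.83]
reaction moment at nut (ccw+, if T at TCP) 1.07  lateral -5.5 N along 1.3 N  dist 97.5 bearing -46.6
```

Call:
{"api": "jog_arm", "payload": {"series": [[[0.4,0,0],[0,0.8,0],1],[[0,0,0],[0,0,0],1],[[0,0,0],[0,0,0],1],[[0,0,0],[0,0,0],1],[[0,0,0],[0,0,0],1],[[0,0,0],[0,0,0],1],[[0,0,0],[0,0,0],1]]}}

```text
clock: 15.72
eef_pos: [531.9, 32.7, 72.5]
tool_rot: [-1.833, 1.567, -2.674]
force: [-4.4, -5.7, -2.6]
width: 10.7
```

Run:
```python
from h import *
for i in range(3): tq(); d=get_image("scene" if i else "wrist")
```

```text
t 15.72 pos [531.9  32.7  72.5] zyaw -48.2 xax [-0.003 -0.002 -1.   ] F [-4.4 -5.7 -2.6] T [-1.25  0.95  0.54] w 10.7 q [-0.2   0.75  0.13  1.98 -0.21  0.42  0.82]
reaction moment at nut (ccw+, if T at TCP) 1.24  lateral -7.1 N along 1.3 N  dist 97.5 bearing -46.9
t 15.78 pos [531.8  32.7  72.4] zyaw -48.2 xax [-0.004 -0.002 -1.   ] F [-3.9 -6.  -3.3] T [-1.23  1.03  0.51] w 10.4 q [-0.2   0.75  0.13  1.98 -0.21  0.42  0.82]
reaction moment at nut (ccw+, if T at TCP) 1.19  lateral -6.9 N along 1.9 N  dist 97.5 bearing -46.9
t 15.82 pos [531.9  32.7  72.5] zyaw -48.1 xax [-0.003 -0.002 -1.   ] F [-3.9 -6.1 -3.4] T [-1.25  1.01  0.53] w 10.7 q [-0.2   0.75  0.13  1.98 -0.21  0.42  0.82]
reaction moment at nut (ccw+, if T at TCP) 1.21  lateral -6.9 N along 1.9 N  dist 97.5 bearing -46.9
```

Call:
{"api": "jog_arm", "payload": {"series": [[[-1,0,0],[0,-2,0],1],[[-1,0,0],[0,-2,0],1],[[0,0,0],[0,0,0],1]]}}

```text
clock: 16.25
eef_pos: [530.7, 31.4, 72.8]
tool_rot: [1.891, 1.57, 1.085]
force: [-2.0, -3.0, -4.5]
width: 10.8
```

Run:
```python
from h import *
tq()
```

```text
t 16.25 pos [530.7  31.4  72.8] zyaw -46.2 xax [ 0.  0. -1.] F [-2.  -3.  -4.5] T [-0.55  0.46  0.06] w 10.8 q [-0.19  0.75  0.12  1.99 -0.2   0.41  0.85]
reaction moment at nut (ccw+, if T at TCP) 0.40  lateral -3.6 N along 0.8 N  dist 97.4 bearing -45.9
```

Call:
{"api": "jog_arm", "payload": {"series": [[[-0.5,0,0],[0,-1.5,0],1],[[0,0,0],[-8,0,0],1],[[0,0,0],[-12,0,0],1],[[0,0,0],[-25,0,0],1],[[0,0,0],[-40,0,0],1],[[0,0,0],[-25,0,0],1],[[0,0,0],[0,0,0],1]]}}

```text
clock: 17.12
eef_pos: [531.6, 31.1, 185.1]
tool_rot: [1.02, 1.564, 0.224]
force: [-0.2, -0.4, -3.4]
width: 10.6
```

Run:
```python
from h import *
plan([490,215,70],0)
```

```text
t 17.12 pos [531.6  31.1 185.1] zyaw -45.6 xax [ 0.006  0.001 -1.   ] F [-0.2 -0.4 -3.4] T [0.02 0.05 0.04] w 10.6 q [-0.23  0.56  0.18  1.93 -0.16  0.66  0.82]
turn [-45.61   0.32  -0.23] shift now-frame [ 115.1   98.2 -160.9] shift target-frame [115.1 183.9 -41.6]
```

Call:
{"api": "jog_arm", "payload": {"series": [[[0,0,0],[0,20,-33],1],[[0,0,0],[0,26,-42],1],[[0,0,0],[0,26,-43],1],[[0,0,0],[0,26,-43],1],[[-10,0,0],[0,0,0],1],[[-10,0,0],[20,0,0],1],[[-10,0,0],[30,0,0],1],[[-10,0,0],[30,0,0],1]]}}

```text
clock: 18.12
eef_pos: [486.5, 214.4, 101.1]
tool_rot: [2.321, 1.57, 2.229]
force: [0.1, -0.6, -3.0]
width: 10.6
```

Call:
{"api": "jog_arm", "payload": {"series": [[[-5.6,0,0],[20,0,0],1],[[0,0,0],[8,0,0],1],[[0,0,0],[0,0,0],1],[[0,0,0],[0,0,0],1]]}}

```text
clock: 18.62
eef_pos: [487.5, 214.2, 75.4]
tool_rot: [0.442, 1.57, 0.441]
force: [-0.5, 0.5, -3.0]
width: 10.3
```

Run:
```python
from h import *
plan([490,215,46],0)
```

```text
t 18.62 pos [487.5 214.2  75.4] zyaw -0.1 xax [ 0.001  0.001 -1.   ] F [-0.5  0.5 -3. ] T [0.06 0.06 0.  ] w 10.3 q [-0.45  0.74 -0.03  1.99  0.05  0.42  1.06]
turn [-0.1   0.07 -0.03] shift now-frame [29.4  0.8  2.5] shift target-frame [29.4  0.8  2.5]
```

Before releasing, I lower until contact shows in the force.

Call:
{"api": "jog_arm", "payload": {"series": [[[0,0,0],[12,0,0],1],[[0,0,0],[8,0,0],1],[[0,0,0],[5,0,0],1],[[0,0,0],[2,0,0],1],[[0,0,0],[1,0,0],1],[[0,0,0],[0,0,0],1]]}}

```text
clock: 19.38
eef_pos: [487.1, 213.9, 46.9]
tool_rot: [0.724, 1.571, 0.723]
force: [-3.0, 0.2, 2.7]
width: 10.7
```

Call:
{"api": "jog_arm", "payload": {"series": [[[0,0,0],[0.8,0,0],1],[[0,0,0],[0.8,0,0],1],[[0,0,0],[0,0,0],1]]}}

```text
clock: 19.75
eef_pos: [487.2, 213.9, 46.0]
tool_rot: [0.47, 1.57, 0.469]
force: [-5.0, 0.1, 9.0]
width: 10.9
```

Run:
```python
from h import *
st()
```

```text
t 19.75 pos [487.2 213.9  46. ] zyaw -0.1 xax [ 0.  0. -1.] F [-5.   0.1  9. ] T [-0.07  0.37  0.04] w 10.9 q [-0.45  0.79 -0.02  1.99  0.05  0.36  1.06]
```

Call:
{"api": "jog_arm", "payload": {"series": [[[0,0,0],[0,0,0],0.6],[[0,0,0],[0,0,0],0.3],[[0,0,0],[0,0,0],0],[[0,0,0],[0,0,0],-0.3],[[0,0,0],[0,0,0],-0.3]]}}

```text
clock: 20.38
eef_pos: [487.0, 213.8, 45.1]
tool_rot: [3.12, 1.571, 3.119]
force: [0.2, 0.5, -0.4]
width: 55.4
```

Call:
{"api": "jog_arm", "payload": {"series": [[[0,0,0],[-10,0,0],-0.3],[[0,0,0],[-30,0,0],-0.3],[[0,0,0],[-40,0,0],-0.3],[[0,0,0],[-40,0,0],-0.3],[[0,0,0],[-30,0,0],-0.3],[[0,0,0],[0,0,0],-0.3],[[0,0,0],[0,0,0],-0.3]]}}

```text
clock: 21.25
eef_pos: [486.5, 213.6, 195.0]
tool_rot: [-2.709, 1.57, -2.71]
force: [-0.5, 0.1, -0.6]
width: 55.3
```

Run:
```python
from h import *
st()
d=get_image("wrist");e=get_image("scene");c=get_image("top")
o=np.zeros((560,800,3),np.uint8);o[:300,:400]=cv2.resize(d["img"],(400,300))
o[:300,400:]=cv2.resize(e["img"][150:300,200:400],(400,300),interpolation=3)
o[300:,:]=cv2.resize(c["img"][140:310,60:520],(800,260)) if 0 else cv2.resize(c["img"][140:290,60:520],(800,260))
save("end",o)
```

```text
t 21.25 pos [486.5 213.6 195. ] zyaw -0.1 xax [-0.001 -0.    -1.   ] F [-0.5  0.1 -0.6] T [-0.02  0.03 -0.02] w 55.3 q [-0.44  0.54 -0.04  1.91  0.03  0.69  1.07]
```

View pics/end.png

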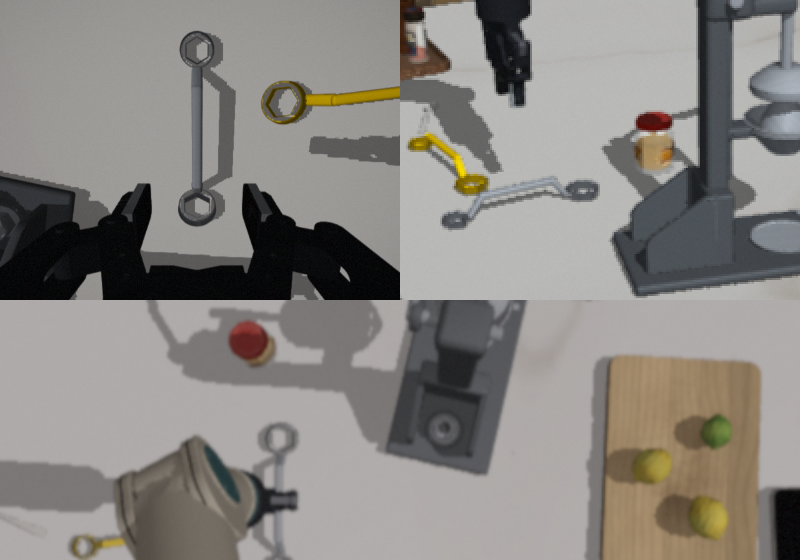

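The wrench lies flat on both rings, with the larger ring at (197,207) in the wrist tile. It is well clear of the press, the jar and fruit haven't moved, and the gripper touches nothing.

```bash
python3 -c "
from cell import *
print(finish_job())"
```

```text
the job is handed in; nothing more can be done
None
```

I tightened the nut with the larger ring of the steel wrench until it came up solid, nipped it up, laid the wrench down and handed the job in at about 21 s. It took two strokes, with the wrench lifted off and set back 60° between them, for roughly 100° of turn in all.

- **Nip-up:** The force built up sharply at about −47° wrench yaw, some 10° short of the rib. I took this to be the stop. I held about 1.1 N m for 0.9 s, then about 1.2 N m for 0.9 s, both from the wrist force and moment readings. While the nut was still turning, the same readings gave only about 0.25 N m against the stated 0.4. The true torque may therefore differ by 0.1 to 0.2 N m, which is still inside the firm range.
- **Not confirmed:** I took no picture of the nut's final angle; the stop rests on the force rise alone.
- **Camera disagreement:** The top and wrist cameras differed by about 2 mm on the nut's position, and the ring still went on cleanly both times.
- **Last look:** The wrench lies flat at about (487, 214) mm, clear of the nut. The jar, fruit and yellow wrench look undisturbed. The gripper is open 150 mm above the wrench, touching nothing, with forces near zero.

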